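# Set the stop of the cheese portioning gauge to the blue tab

### The arm

A 6-joint arm with a two-finger parallel gripper is mounted at the origin on a cart in front of the work surface, level with it; the furniture and walls round the work are solid. World frame = base frame: x ahead of the robot, y to its left, z up, the work surface at z = 0. Lengths are in m, angles in rad, forces in N, time in s.
With the tool pointing down it reaches from about 0.25 to 0.775 m from the base axis. Payload 8.9 kg.
Tool frame: the origin (TCP) lies midway between the tips of the shut fingers; the grasp point (between the pads) lies r.tcp_to_grasp behind it (r.tcp_to_grasp is the distance from the TCP to the grasp point, in m); z points along the fingers, y is the line along which they close (so a half turn about z gives the same grasp; the last joint's range is limited). The gripper opens to 85 mm and grips with 20 to 120 N. Pads are 22 mm wide; open, the fingers measure 114 mm over their backs; the gripper's body (76 mm by 85 mm) begins 54 mm behind the grasp point. The pads swing forward as they close: fully open they stand 13 mm farther back than shut.
Start: joints at [-1.444, 0.291, -0.153, 1.127, 0, 1.431], TCP at [0.138, -0.507, 0.231] pointing down, gripper open.
Joint ranges: [-2.52, 2.52], [-0.91, 1.74], [-1.3, 1.37], [-1.96, 2.02], [-1.52, 1.47], [-3.14, 3.14]. Speed limits (rad/s): [2.22, 2.22, 2.79, 3.14, 3.14, 3.14].

### API

Orientations are given as a 3x3 rotation matrix whose columns are the frame's x, y, z axes.
In Python, from plant import r gives the robot as it stands.
- The arm moves only by the shell command python3 -m inch 'ROWS'. ROWS is JSON, a list of rows, each a list of 3 entries, a list of its own where there are three numbers: the shift along the world's x, y, z in m, then the turn, a rotation vector about the world's x, y, z in degrees, then the opening, from 0 (shut) to 1 (fully open). In form: [[[tx, ty, tz], [ax, ay, az], grip], ...]. A call has 1 to 10 rows; each row is the pose to reach, as a shift and turn from the pose commanded when the call began; what a row does not reach only later rows make up. A row lasts 1/12 s, in which the tool goes at most 41.7 mm and 7.16 degrees, less where a joint would pass 70% of its speed; a pose out of reach is approached as far as the arm can. A call with a gripper value outside its range is refused whole. The fingers move at their own pace and stop on an object; the grip force is fixed at half the most. Time passes only in rows, so rows that repeat a pose let the fingers close. It gives the time, the measured TCP pose, the force, the opening and the grip force at its end, in the units of the state.
- r.sense(): the state, without advancing time (a new reading comes with each control period).
- r.read_camera(name): name is "scene" or "top"; returns the picture (480x640x3 uint8, red, green, blue); there is no depth.
- r.camera_params(name): a dict with "fx", "fy", "cx", "cy" (pixels), "extrinsics" (4x4, takes a point from world to camera coordinates). Camera axes: x right, y up, looking along -z (the intrinsics and any distortion apply to the point x, -y, -z); pixel columns grow to the right and rows downward; lengths in m; the calibration is good to about 2 mm. A picture is of the moment at which its call begins. camera_params takes no time and is no camera call.
- r.finish_job(): hands the job in; it is judged then, once.
The state is a dict: "time": time; "qpos": joint angles; "dq": joint speeds; "effort": joint torques, N m; "tcp_pos": TCP position; "orientation": TCP orientation; "force": force on the tool from outside, world axes, zero at the start; "ft_torque": the same for the moment, N m; "gripper_width": finger opening in m; "gripper_force": force on a finger pad.
Only numpy, scipy, OpenCV 4.12 (cv2) and the standard library are available. Lean on these libraries where they do the work, as an engineer would, in place of code of your own. Each camera call takes 0.05 s, during which the arm holds its last target. There are 200 camera calls.

### The job

Set the portioning gauge for the next cut: slide its black stop along the rail until its pointer stands at the blue tab, not the red or the yellow one, and leave it there.

Things in the scene. Friction and masses are not known exactly. Their poses are not given: they have to be found in the camera images.
- gauge: Portioning gauge, fixed: white board 200 x 440 x 18 mm with low fences (top 48 mm) at rear and right and an aluminium rail near the front. Origin: centre of the underside, on the worktop; x to the rear fence, y along the rail (left), z up. Rail: x = -40 mm, top at 32 mm. Red, blue and yellow tabs, 24 x 24 mm, 13 mm high, are fixed along the front edge at x = -87 mm, in any order.
- stop (a joint): Travel (m) of the black stop along the rail, 0 to 0.32, growing to the gauge's +y. At q, the middle of stop, knob and pointer is at y = -0.16 + q in the gauge's frame. About 3 N of friction; stays where left. Saddle 48 x 50 mm, top at 46 mm over the worktop; a small black pointer in front points at the row of tabs, a thin steel blade (top 44 mm) reaches back over the board.
- stop_knob (a point): A point on the vertical axis of the stop's round black knob, 80 mm above the worktop, at the height to grip. The knob is 28 mm in diameter from 62 to 96 mm above the worktop, its top at 100 mm, with a thinner neck below. Axes as the gauge's.
- blue_tab: The blue tab, 24 mm wide along the rail; the target mark. Origin: centre of its underside, on the board; axes as the gauge's. It is fixed and is not to be moved.

How it is judged:
By the outcome, as a careful person would: the job done as asked, in the order asked, and still so for the second after the job is handed in, with the robot touching nothing.
It also fails if it takes over 32 s, if anything falls off the work surface, if the arm or the gripper's body presses on something with over 40 N, if the wrist force passes 120 N, or if a joint passes its speed limit or range.

## Working session

There is one attempt and no reset: what is moved stays moved. The work goes in short steps, Python scripts to look and compute and a shell command to move; the robot and the scene stay as the last step left them, time stands still between calls to the robot, and variables do not carry over. Pictures are saved under pics/ and viewed, at most 10 in all, crops included, and the job is handed in when it is done.

```bash
mkdir -p pics
python3 - <<'E'
from plant import r
import cv2
for n in("scene","top"):
    im=r.read_camera(n);cv2.imwrite(f"pics/{n}0.png",im[:,:,::-1])
    p=r.camera_params(n);print(n,p)
s=r.sense();print(s["time"],s["tcp_pos"],s["orientation"],s["gripper_width"],r.tcp_to_grasp)
E
```

```text
scene {'fx': 621.2735959815873, 'fy': 621.2735959815873, 'cx': 332.090249425354, 'cy': 222.4385565604626, 'extrinsics': array([[-0.72062717, -0.69295463,  0.02259126,  0.4226255 ],
       [ 0.36710958, -0.35372294,  0.86029683, -0.25189303],
       [-0.58815562,  0.62824674,  0.50929265, -0.88679829],
       [ 0.        ,  0.        ,  0.        ,  1.        ]])}
top {'fx': 611.269621671179, 'fy': 611.269621671179, 'cx': 326.70523885284524, 'cy': 244.71860143905408, 'extrinsics': array([[ 0.00281177, -0.99996372,  0.00804067,  0.04710795],
       [ 0.99795715,  0.00331915,  0.06380054, -0.53176292],
       [-0.06382492,  0.00784485,  0.99793028, -1.14714042],
       [ 0.        ,  0.        ,  0.        ,  1.        ]])}
0.1 [ 0.13786332 -0.50618707  0.2307914 ] [[ 9.64886986e-01  2.62665362e-01 -1.10654955e-04]
 [ 2.62665311e-01 -9.64886308e-01  1.16081786e-03]
 [ 1.98137194e-04 -1.14912327e-03 -9.99999320e-01]] 0.08549464884904082 0.0187
```

View pics/top0.png

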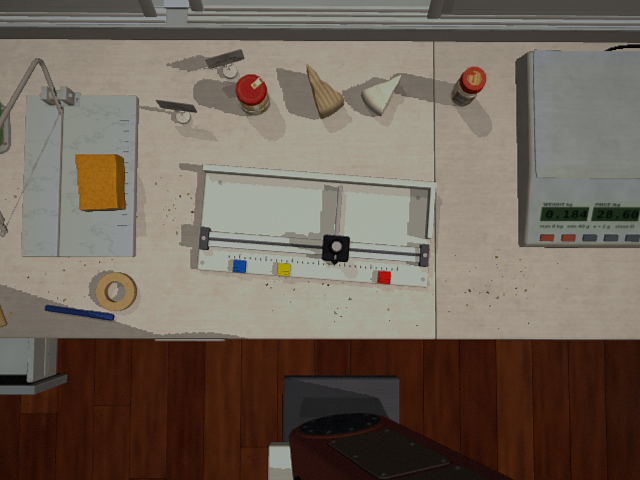

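View pics/scene0.png

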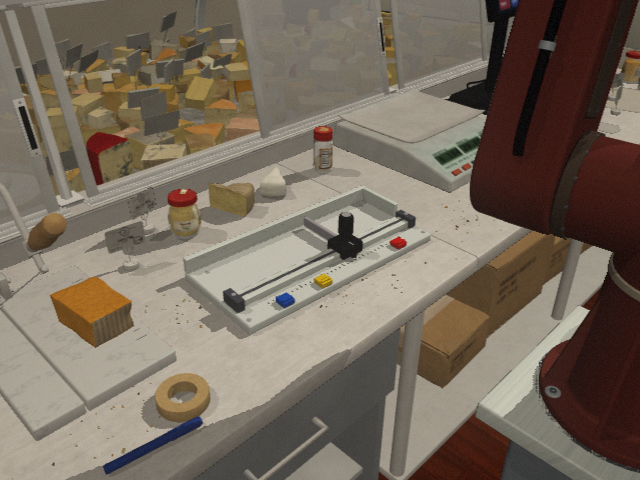

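The top view shows the knob at about (336,245), and the tabs: blue (239,266), yellow (284,269), red (384,277). The scene view shows the same order, with the stop between yellow and red.

```bash
cat > h.py <<'E'
import numpy as np,cv2
def ray(p,u,v,z):
    E=p["extrinsics"];R,t=E[:3,:3],E[:3,3]
    d=R.T@np.array([(u-p["cx"])/p["fx"],-(v-p["cy"])/p["fy"],-1]);c=-R.T@t
    return c+d*(z-c[2])/d[2]
def proj(p,X):
    c=p["extrinsics"]@np.append(X,1);return p["cx"]-p["fx"]*c[0]/c[2],p["cy"]+p["fy"]*c[1]/c[2]
def blob(im,lo,hi,box):
    x0,x1,y0,y1=box;h=cv2.cvtColor(im,cv2.COLOR_RGB2HSV)[y0:y1,x0:x1]
    m=cv2.inRange(h,lo,hi);n,_,st,c=cv2.connectedComponentsWithStats(m);i=1+np.argmax(st[1:,4])
    return c[i]+[x0,y0],st[i]
E
python3 - <<'E'
from plant import r
from h import *
p=r.camera_params("top");im=cv2.imread("pics/top0.png")[:,:,::-1].copy()
T={}
for n,lo,hi,b in(("blue",(100,120,60),(130,255,255),(220,260,250,285)),("yellow",(20,120,90),(35,255,255),(265,305,250,290)),("red",(0,150,80),(8,255,255),(365,405,260,295))):
    c,s=blob(im,lo,hi,b);T[n]=ray(p,*c,.031);print(n,c,s,T[n])
y=T["blue"]-T["red"];print("len",np.linalg.norm(y));y/=np.linalg.norm(y);x=np.array([y[1],-y[0],0])
print("yaw deg",np.degrees(np.arctan2(-y[0],y[1])),"y",y,"yellow off",(T["yellow"]-T["red"])@x)
# end caps of rail as second axis check
a,b=ray(p,204,238,.04),ray(p,425,255,.04);d=a-b;print("rail yaw",np.degrees(np.arctan2(-d[0],d[1])),np.linalg.norm(d))
k=ray(p,336.5,245.5,.1);print("knob",k,"x off from tabs (47)",(k-T["blue"])@x*1e3,"travel",(T["blue"]-k)@y)
cv2.imwrite("pics/c1.png",cv2.resize(im[220:300,190:440,::-1],None,fx=3.2,fy=3.2,interpolation=cv2.INTER_CUBIC))
E
```

```text
blue [239.20666667 266.02      ] [ 13  10  13  13 150] [0.49015096 0.2127584  0.031     ]
yellow [283.22292994 269.31847134] [ 12  13  14  13 157] [0.48421893 0.13024975 0.031     ]
red [383.8410596  276.93377483] [ 13  11  13  13 151] [ 0.47050734 -0.05850425  0.031     ]
len 0.2719729721117759
yaw deg -4.14187160085536 y [0.07222635 0.99738827 0.        ] yellow off 4.276529772640838e-05
rail yaw -4.217916833225776 0.41345405376137184
knob [0.52496748 0.0320741  0.1       ] x off from tabs (47) 47.77576474984242 travel 0.1776977315761106
```

View pics/c1.png

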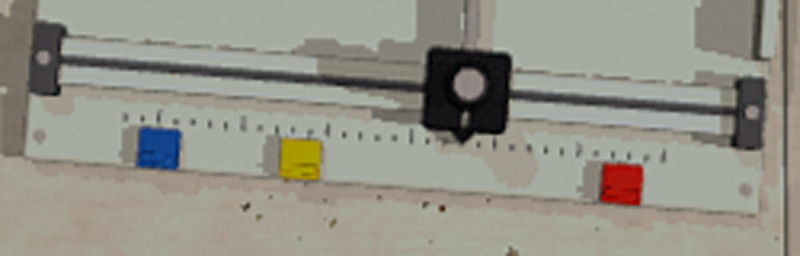

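The crop shows the knob at about (336.3,246.2) and the pointer below it. The tabs are collinear, and the knob is 47 mm off the tab row as specified. The tool has to turn -19.4° about z so that the fingers close along the rail.

```bash
python3 -m inch '[[[0.2,0.27,-0.03],[0,0,-10],1],[[0.2,0.27,-0.03],[0,0,-10],1],[[0.2,0.27,-0.03],[0,0,-10],1],[[0.2,0.27,-0.03],[0,0,-10],1],[[0.2,0.27,-0.03],[0,0,-10],1],[[0.2,0.27,-0.03],[0,0,-10],1],[[0.2,0.27,-0.03],[0,0,-10],1],[[0.387,0.539,-0.07],[0,0,-19.4],1],[[0.387,0.539,-0.07],[0,0,-19.4],1],[[0.387,0.539,-0.07],[0,0,-19.4],1]]'
```

```text
time: 0.93
tcp_pos: [0.3786, -0.1761, 0.1914]
orientation: [[0.997, -0.077, 0.0], [-0.077, -0.997, -0.0], [0.0, 0.0, -1.0]]
force: [1.9, -1.3, -0.3]
gripper_width: 0.0855
gripper_force: 0.0
```

```bash
python3 -m inch '[[[0.13,0.19,-0.025],[0,0,0],1],[[0.13,0.19,-0.025],[0,0,0],1],[[0.13,0.19,-0.025],[0,0,0],1],[[0.13,0.19,-0.025],[0,0,0],1],[[0.13,0.19,-0.025],[0,0,0],1],[[0.13,0.19,-0.025],[0,0,0],1],[[0.13,0.19,-0.025],[0,0,0],1],[[0.13,0.19,-0.025],[0,0,0],1],[[0.13,0.19,-0.025],[0,0,0],1],[[0.13,0.19,-0.025],[0,0,0],1]]'
python3 - <<'E'
from plant import r
import cv2
im=r.read_camera("scene");cv2.imwrite("pics/s1.png",im[:,:,::-1])
print(r.sense()["tcp_pos"])
E
```

```text
time: 1.77
tcp_pos: [0.5073, 0.0114, 0.1666]
orientation: [[0.997, -0.074, -0.001], [-0.074, -0.997, -0.0], [-0.0, 0.0, -1.0]]
force: [0.5, -0.6, 0.3]
gripper_width: 0.0857
gripper_force: 0.0
[0.5074371  0.01127375 0.16673398]
```

View pics/s1.png

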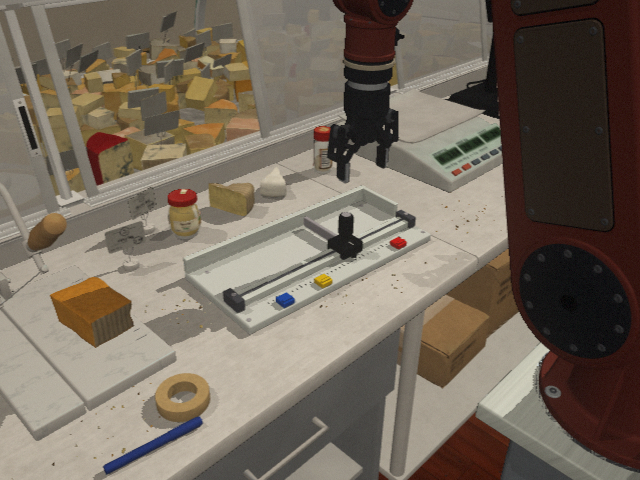

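The gripper is above and slightly right of the knob. The scene view puts the knob top at about (346,213) and the blue tab at (285,299). I'll cross-check these with the scene camera.

Run:
```python
from plant import r
from h import *
p=r.camera_params("scene");im=cv2.imread("pics/s1.png")[:,:,::-1].copy()
for n,X in(("knobtop",(.524,.032,.1)),("blue",(.490,.2128,.031)),("red",(.4705,-.0585,.031))):print(n,proj(p,X))
print(blob(im,(100,120,60),(130,255,255),(270,300,285,315)))
print(blob(im,(0,150,80),(8,255,255),(385,412,230,255)))
cv2.imwrite("pics/c2.png",cv2.resize(im[190:320,260:420,::-1],None,fx=4.5,fy=4.5,interpolation=cv2.INTER_CUBIC))
```

```text
knobtop (np.float64(345.96519046574105), np.float64(214.0461115210111))
blue (np.float64(285.29567939730606), np.float64(295.50744430725024))
red (np.float64(397.5532660297389), np.float64(239.12102325340146))
(array([284.66298343, 299.60773481]), array([  6,   8,  18,  15, 181], dtype=int32))
(array([397.79545455, 242.52272727]), array([  5,   7,  16,  12, 132], dtype=int32))
```

View pics/c2.png

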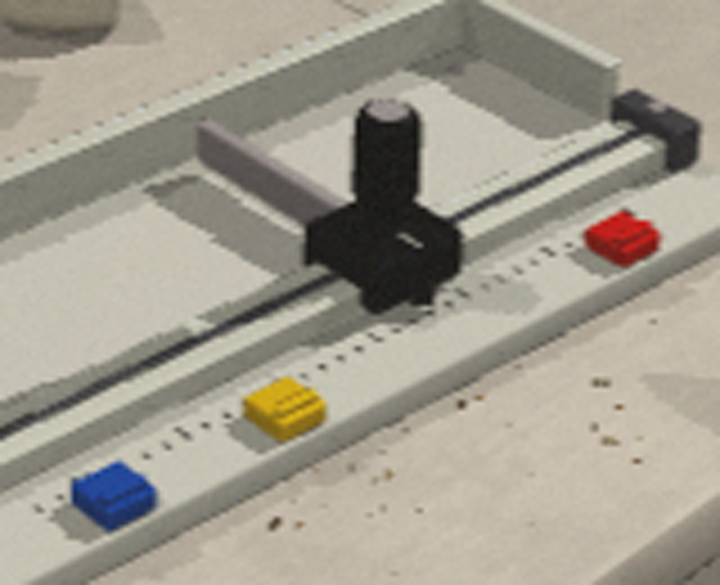

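The two cameras agree: the knob is at about (0.5245, 0.032). Next I centre over it and go down.

```bash
python3 -m inch '[[[0.017,0.021,0],[0,0,0],1],[[0.017,0.021,-0.03],[0,0,0],1],[[0.017,0.021,-0.06],[0,0,0],1],[[0.017,0.021,-0.08],[0,0,0],1],[[0.017,0.021,-0.095],[0,0,0],1],[[0.017,0.021,-0.105],[0,0,0],1],[[0.017,0.021,-0.105],[0,0,0],1],[[0.017,0.021,-0.105],[0,0,0],1]]'
```

```text
time: 2.48
tcp_pos: [0.5249, 0.0327, 0.0619]
orientation: [[0.997, -0.074, -0.0], [-0.074, -0.997, -0.0], [-0.0, 0.0, -1.0]]
force: [0.4, 0.4, -0.5]
gripper_width: 0.0856
gripper_force: 0.0
```

```bash
python3 -m inch '[[[0,0,0],[0,0,0],0.7],[[0,0,0],[0,0,0],0.5],[[0,0,0],[0,0,0],0.3],[[0,0,0],[0,0,0],0.2],[[0,0,0],[0,0,0],0.2],[[0,0,0],[0,0,0],0.2],[[0,0,0],[0,0,0],0.2],[[0,0,0],[0,0,0],0.2]]'
```

```text
time: 3.15
tcp_pos: [0.5253, 0.0333, 0.0623]
orientation: [[0.997, -0.073, 0.001], [-0.073, -0.997, -0.0], [0.001, -0.0, -1.0]]
force: [-1.5, 0.2, 6.1]
gripper_width: 0.0261
gripper_force: 58.6
```

Gripped. The travel to the blue tab is about 0.1765 m along (0.0722, 0.9974), which is (0.0127, 0.176).

```bash
python3 -m inch '[[[0.0007,0.010,0],[0,0,0],0.2],[[0.0022,0.030,0],[0,0,0],0.2],[[0.004,0.055,0],[0,0,0],0.2],[[0.0058,0.080,0],[0,0,0],0.2],[[0.0076,0.105,0],[0,0,0],0.2],[[0.0094,0.130,0],[0,0,0],0.2],[[0.011,0.152,0],[0,0,0],0.2],[[0.0121,0.168,0],[0,0,0],0.2],[[0.0127,0.176,0],[0,0,0],0.2],[[0.0127,0.176,0],[0,0,0],0.2]]'; python3 -m inch '[[[0,0,0],[0,0,0],0.2],[[0,0,0],[0,0,0],0.2],[[0,0,0],[0,0,0],0.2]]';  python3 - <<'E'
from plant import r
from h import *
im=r.read_camera("scene");cv2.imwrite("pics/c3.png",cv2.resize(im[190:350,200:400,::-1],None,fx=3.6,fy=3.6,interpolation=cv2.INTER_CUBIC))
im=r.read_camera("top");cv2.imwrite("pics/t3.png",cv2.resize(im[200:300,180:340,::-1],None,fx=4.5,fy=4.5,interpolation=cv2.INTER_CUBIC))
y=np.array([.0722,.9974]);print((np.array([.4902,.2128])-r.sense()["tcp_pos"][:2])@y)
E
```

```text
time: 3.98
tcp_pos: [0.5294, 0.0784, 0.0618]
orientation: [[1.0, -0.01, -0.01], [-0.009, -0.999, 0.034], [-0.01, -0.034, -0.999]]
force: [-24.7, -1.4, 27.1]
gripper_width: 0.0266
gripper_force: 68.1
time: 4.23
tcp_pos: [0.5295, 0.0785, 0.0617]
orientation: [[1.0, -0.01, -0.01], [-0.009, -0.999, 0.034], [-0.01, -0.034, -0.999]]
force: [-22.3, -0.5, 23.8]
gripper_width: 0.0263
gripper_force: 67.8
0.13117581892582608
```

View pics/c3.png

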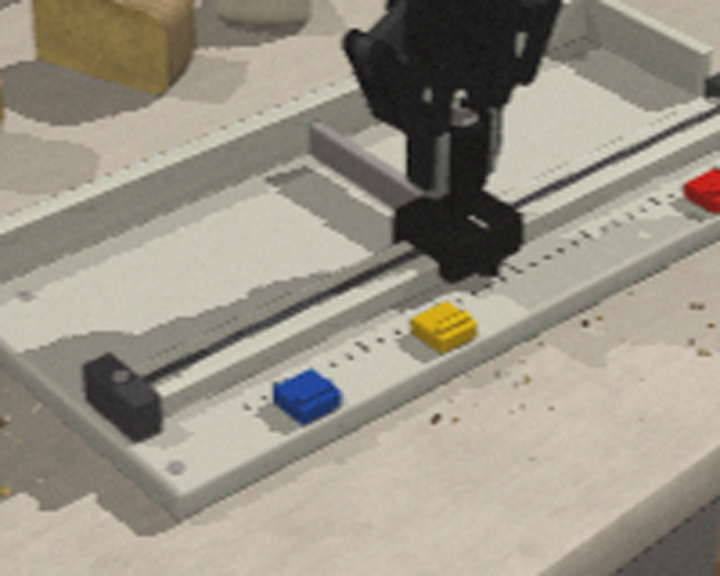

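The stop moved only about 45 mm, and the tool twisted. It is still short of yellow, with the pointer at about (330,265) in the full picture. I need to find the cause before moving again.

Run:
```python
from plant import r
import numpy as np
np.set_printoptions(precision=3,suppress=True)
s=r.sense()
for k in s:print(k,np.array(s[k]))
```

```text
time 4.3333
qpos [-0.011  0.471 -0.369  0.741  0.034  3.14 ]
dq [ 0.001  0.    -0.002  0.    -0.002 -0.001]
effort [ -1.55  -50.896  34.08   -9.17    1.368   0.195]
tcp_pos [0.529 0.078 0.062]
orientation [[ 1.    -0.01  -0.01 ]
 [-0.009 -0.999  0.034]
 [-0.01  -0.034 -0.999]]
force [-22.562  -0.819  24.945]
ft_torque [-1.151  4.281  0.326]
gripper_force 67.793100674171
gripper_width 0.026315916386666718
```

Run:
```python
from plant import r
import cv2
im=r.read_camera("scene");cv2.imwrite("pics/s4.png",im[:,:,::-1])
```

```text
(no output)
```

View pics/s4.png

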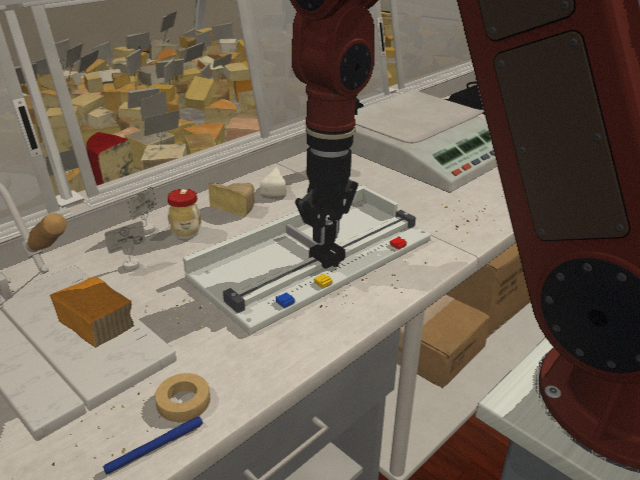

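View pics/t3.png

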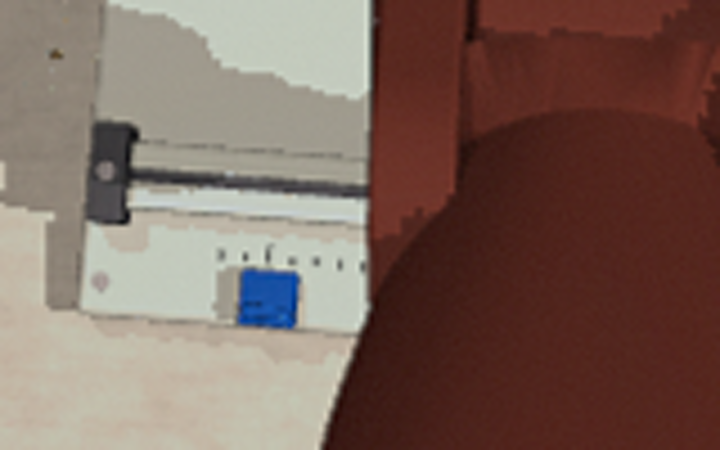

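Joint 6 has reached its limit (3.14), so the arm can't go further left in this grip. The remedy is to release, lift, turn the tool half a turn the other way (which brings q6 near 0), and regrip.

```bash
python3 -m inch '[[[0,0,0],[0,0,0],0.5],[[0,0,0],[0,0,0],1],[[0,0,0],[0,0,0],1],[[0,0,0],[0,0,0],1],[[0,0,0],[0,0,0],1],[[0,0,0.03],[0,0,0],1],[[0,0,0.06],[0,0,0],1],[[0,0,0.09],[0,0,0],1],[[0,0,0.09],[0,0,0],1],[[0,0,0.09],[0,0,0],1]]'
python3 -m inch '[[[0,0,0],[0,0,7],1],[[0,0,0],[0,0,14],1],[[0,0,0],[0,0,21],1],[[0,0,0],[0,0,28],1],[[0,0,0],[0,0,35],1],[[0,0,0],[0,0,42],1],[[0,0,0],[0,0,49],1],[[0,0,0],[0,0,56],1],[[0,0,0],[0,0,63],1],[[0,0,0],[0,0,70],1]]'
```

```text
time: 5.22
tcp_pos: [0.5364, 0.0784, 0.1532]
orientation: [[1.0, -0.01, 0.003], [-0.01, -0.999, 0.036], [0.003, -0.036, -0.999]]
force: [-0.0, 0.3, -0.4]
gripper_width: 0.0853
gripper_force: 0.0
time: 6.05
tcp_pos: [0.5342, 0.0784, 0.1501]
orientation: [[0.346, 0.938, -0.036], [0.938, -0.346, 0.011], [-0.002, -0.038, -0.999]]
force: [0.2, 0.2, -0.3]
gripper_width: 0.0853
gripper_force: 0.0
```

```bash
python3 -m inch '[[[0,0,0],[0,0,7],1],[[0,0,0],[0,0,14],1],[[0,0,0],[0,0,21],1],[[0,0,0],[0,0,28],1],[[0,0,0],[0,0,35],1],[[0,0,0],[0,0,42],1],[[0,0,0],[0,0,49],1],[[0,0,0],[0,0,56],1],[[0,0,0],[0,0,63],1],[[0,0,0],[0,0,70],1]]'
python3 -m inch '[[[0,0,0],[0,0,7],1],[[0,0,0],[0,0,14],1],[[0,0,0],[0,0,21],1],[[0,0,0],[0,0,28],1],[[0,0,0],[0,0,36],1],[[0,0,0],[0,0,36],1],[[0,0,0],[0,0,36],1]]'
```

```text
time: 6.88
tcp_pos: [0.5342, 0.0785, 0.15]
orientation: [[-0.763, 0.646, -0.025], [0.646, 0.763, -0.028], [0.001, -0.037, -0.999]]
force: [-0.2, -0.5, -0.3]
gripper_width: 0.0857
gripper_force: 0.0
time: 7.47
tcp_pos: [0.5343, 0.0784, 0.1506]
orientation: [[-0.997, 0.082, -0.004], [0.083, 0.996, -0.036], [0.001, -0.036, -0.999]]
force: [-0.1, -0.1, 0.3]
gripper_width: 0.0856
gripper_force: 0.0
```

```bash
python3 -m inch '[[[-0.0055,-0.0005,0],[2.06,-0.25,0.5],1],[[-0.0055,-0.0005,-0.03],[2.06,-0.25,0.5],1],[[-0.0055,-0.0005,-0.055],[2.06,-0.25,0.5],1],[[-0.0055,-0.0005,-0.075],[2.06,-0.25,0.5],1],[[-0.0055,-0.0005,-0.0885],[2.06,-0.25,0.5],1],[[-0.0055,-0.0005,-0.0885],[2.06,-0.25,0.5],1],[[-0.0055,-0.0005,-0.0885],[2.06,-0.25,0.5],1]]'
python3 -m inch '[[[0,0,0],[0,0,0],0.7],[[0,0,0],[0,0,0],0.5],[[0,0,0],[0,0,0],0.3],[[0,0,0],[0,0,0],0.2],[[0,0,0],[0,0,0],0.2],[[0,0,0],[0,0,0],0.2],[[0,0,0],[0,0,0],0.2],[[0,0,0],[0,0,0],0.2]]'
```

```text
time: 8.05
tcp_pos: [0.5288, 0.0779, 0.0624]
orientation: [[-0.997, 0.074, 0.001], [0.074, 0.997, 0.0], [-0.001, 0.0, -1.0]]
force: [0.7, 0.6, 1.4]
gripper_width: 0.0857
gripper_force: 0.0
time: 8.72
tcp_pos: [0.5299, 0.0779, 0.0639]
orientation: [[-0.997, 0.072, 0.004], [0.072, 0.997, 0.0], [-0.004, 0.0, -1.0]]
force: [-1.0, 0.7, 6.1]
gripper_width: 0.0262
gripper_force: 58.6
```

```bash
python3 -m inch '[[[0.0007,0.010,0],[0,0,0],0.2],[[0.0018,0.025,0],[0,0,0],0.2],[[0.0033,0.045,0],[0,0,0],0.2],[[0.0047,0.065,0],[0,0,0],0.2],[[0.0061,0.085,0],[0,0,0],0.2],[[0.0076,0.105,0],[0,0,0],0.2],[[0.0088,0.122,0],[0,0,0],0.2],[[0.0095,0.1313,0],[0,0,0],0.2],[[0.0095,0.1313,0],[0,0,0],0.2],[[0.0095,0.1313,0],[0,0,0],0.2]]';  python3 - <<'E'
from plant import r
from h import *
im=r.read_camera("scene");cv2.imwrite("pics/c5.png",cv2.resize(im[190:350,200:400,::-1],None,fx=3.6,fy=3.6,interpolation=cv2.INTER_CUBIC))
y=np.array([.0722,.9974]);print((np.array([.4902,.2128])-r.sense()["tcp_pos"][:2])@y)
E
```

```text
time: 9.55
tcp_pos: [0.5397, 0.2105, 0.064]
orientation: [[-0.998, 0.07, 0.004], [0.07, 0.998, 0.002], [-0.004, 0.002, -1.0]]
force: [-0.3, 2.7, 5.6]
gripper_width: 0.0262
gripper_force: 59.4
-0.0010168701350776192
```

View pics/c5.png

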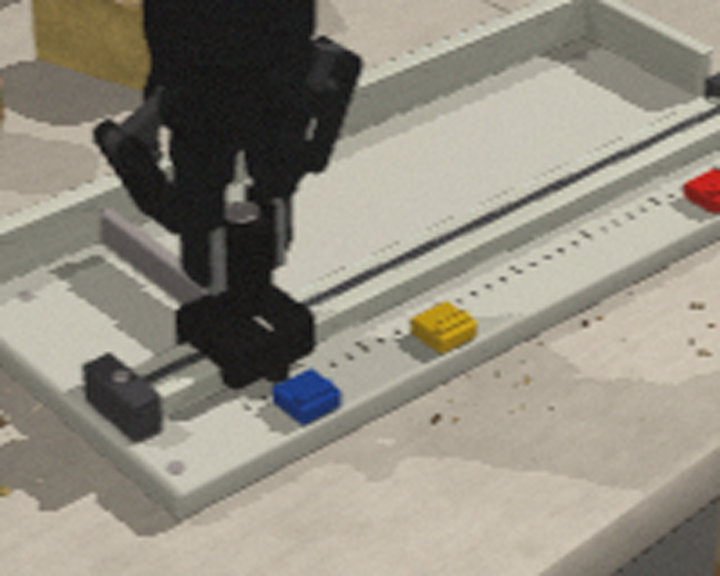

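The stop now stands at the blue tab, within about 1 mm by the arm's reading. I'll release, lift clear and check from above.

```bash
python3 -m inch '[[[0,0,0],[0,0,0],0.5],[[0,0,0],[0,0,0],1],[[0,0,0],[0,0,0],1],[[0,0,0],[0,0,0],1],[[0,0,0],[0,0,0],1],[[0,0,0.03],[0,0,0],1],[[0,0,0.06],[0,0,0],1],[[0,0,0.1],[0,0,0],1],[[0,0,0.13],[0,0,0],1],[[0,0,0.13],[0,0,0],1]]'
python3 -m inch '[[[0,-0.3,0],[0,0,0],1],[[0,-0.3,0],[0,0,0],1],[[0,-0.3,0],[0,0,0],1],[[0,-0.3,0],[0,0,0],1],[[0,-0.3,0],[0,0,0],1],[[0,-0.3,0],[0,0,0],1],[[0,-0.3,0],[0,0,0],1],[[0,-0.3,0],[0,0,0],1],[[0,-0.3,0],[0,0,0],1],[[0,-0.3,0],[0,0,0],1]]'
python3 - <<'E'
from plant import r
from h import *
im=r.read_camera("top");c=im[215:300,190:340];cv2.imwrite("pics/t6.png",cv2.resize(c[:,:,::-1],None,fx=5,fy=5,interpolation=cv2.INTER_CUBIC))
E
```

```text
time: 10.43
tcp_pos: [0.5421, 0.21, 0.1996]
orientation: [[-0.997, 0.071, 0.012], [0.072, 0.997, 0.002], [-0.012, 0.003, -1.0]]
force: [1.3, 0.2, 0.3]
gripper_width: 0.0855
gripper_force: 0.0
time: 11.27
tcp_pos: [0.5387, -0.091, 0.1929]
orientation: [[-0.997, 0.073, 0.002], [0.073, 0.997, 0.001], [-0.002, 0.001, -1.0]]
force: [-0.3, 0.2, -0.6]
gripper_width: 0.0852
gripper_force: 0.0
```

View pics/t6.png

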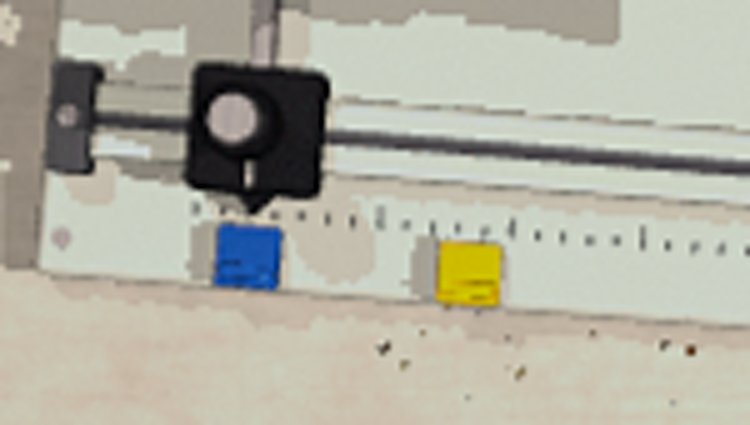

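The top view shows the pointer tip at crop (255,213) and the blue tab centre at (248,257), with the knob top at (232,118). I'll quantify this along the rail.

Run:
```python
from plant import r
from h import *
p=r.camera_params("top");y=np.array([.0722,.9974,0]);b=np.array([.4902,.2128,0])
f=lambda u,v,z:round(1e3*(ray(p,190+(u+.5)/5-.5,215+(v+.5)/5-.5,z)-b)@y,1)
print("knob",f(232,118,.1))
for z in(.025,.035):print("tip",f(255,213,z))
print("saddle edges front",f(186,188,.046),f(321,198,.046)," rear",f(194,63,.046),f(329,72,.046))
print("tab edges",f(216,257,.031),f(281,257,.031))
```

```text
knob 0.3
tip -0.4
tip -1.8
saddle edges front 22.9 -27.2  rear 24.0 -26.3
tab edges 11.9 -12.4
```

Every estimate puts the stop within about 2 mm of the tab's centre, and most within about 1 mm. The stop is released and the arm is clear, so I'm handing it in.

```bash
python3 -c "
from plant import r
print(r.finish_job())"
```

```text
the job is handed in; nothing more can be done
None
```

The black stop's pointer stands at the blue tab, about 1 mm from its centre by the final top view; the arm is clear, and the job was handed in at about 11 s after one regrip when joint 6 hit its limit.

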